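# Set the filter turret of a glass strain viewer

## Robot

A 6-joint arm with a two-finger parallel gripper is mounted at the origin on the work surface. World frame = base frame: x ahead of the robot, y to its left, z up, the work surface at z = 0. Lengths are in mm, angles in rad, forces in N, time in s.
With the tool pointing down it reaches from about 350 to 975 mm from the base axis. Payload 7.1 kg.
Tool frame: the origin (TCP) lies between the finger pads; the fingertips stand 19 mm ahead of it and the grasp point (between the pads) is the TCP; z points along the fingers, y is the line along which they close (so a half turn about z gives the same grasp; the last joint's range is limited). The gripper opens to 88 mm and grips with 3 to 60 N. Pads are 20 mm wide; open, the fingers measure 115 mm over their backs; the gripper's body (75 mm by 178 mm) begins 61 mm behind the grasp point.
Start: joints at [-1.295, 0.423, 1.63, -0, 1.089, -0.019], TCP at [181.611, -598.015, 213.875] pointing down, gripper open.
Joint ranges: [-3, 3], [-0.9, 2.11], [0.09, 2.58], [-1.31, 4.45], [0.11, 2.69], [-2.54, 2.54]. Speed limits (rad/s): [2.39, 2.39, 3.01, 3.14, 3.14, 3.14].

## Interface

Orientations are given as a rotation vector (axis times angle).
In Python, from workcell import ctrl gives the robot as it stands.
- The arm moves only by the tool arm_command, never from a script. Its argument "series" is a list of rows, each an object with "linear": the shift along the tool's x, y, z in m, a list of three; "turn": the turn about the tool's z in rad. A call has 1 to 10 rows; each row shifts and turns the commanded pose from where the row before left it, along the tool's axes as they then stand; what a row does not reach is not made up. A row lasts 1/10 s, in which the tool goes at most 50 mm and 8.59 degrees, less where a joint would pass 70% of its speed; a pose out of reach is approached as far as the arm can. A call with a gripper value outside its range is refused whole. "jaw" is the opening, from -1 (shut) to 1 (fully open), set as the call begins (left out, the last holds). The fingers move at their own pace and stop on an object; the grip force is fixed at half the most. Time passes only in rows, so rows that do not move let the fingers close. It gives the time, the measured TCP pose, the force, the opening and the grip force at its end, in the units of the state.
- ctrl.get_obs(): the state, without advancing time (a new reading comes with each control period).
- ctrl.get_image(name): name is "scene" or "top" or "wrist"; returns a dict with "frame" (420x560x3 uint8, blue, green, red), "fx", "fy", "cx", "cy" (pixels), "rvec" (rotation vector, rad) and "tvec" (3), from world to camera coordinates, as OpenCV has them. Camera axes: x right, y down, z forward; pixel columns grow to the right and rows downward; lengths in mm; the calibration is good to about 2 mm. A picture is of the moment at which its call begins. There is no depth.
- ctrl.close_job(): hands the job in; it is judged then, once.
The state is a dict: "t": time; "qpos": joint angles; "qvel": joint speeds; "joint_torque": joint torques, N m; "ee_pos": TCP position; "orientation": TCP orientation; "ft_force": force on the tool from outside, world axes, zero at the start; "moment": the same for the moment, N m; "width": finger opening in mm; "grasp_force": force on a finger pad.
Only numpy, scipy, OpenCV 4.12 (cv2) and the standard library are available. Lean on these libraries where they do the work, as an engineer would, in place of code of your own. Each camera call takes 0.05 s, during which the arm holds its last target. There are 200 camera calls.

## Task

On the glass strain viewer, push the upright tab of the rotary filter selector sideways with a fingertip until it points squarely at the middle of the triangular plate, then press the round lamp button right down and let it come back up. Push only: do not pinch the tab, do not press the button before the selector is set, and leave the glass piece, jar, spool and hammer where they are.

Things in the scene. Friction and masses are not known exactly. Their poses are not given: they have to be found in the camera images.
- viewer: White strain viewer, a flat box fixed to the bench: 320 (its x) x 350 (its y) mm, flat top 50 mm above the bench. Origin: on the bench, directly below the selector's axis; the box spans x -140 to +180 mm and y -175 to +175 mm about it. Its -x side faces roughly to the robot. A pale viewing stage lies on its top on the +x side. Position and yaw vary.
- selector (a joint): Angle of the rotary selector in rad, counter-clockwise from above, about an upright axis. At 0 the tab points along the viewer's -x; stops at -1.85 and +1.85, so the tab only sweeps round the -x side, never over the +x side. Stiff friction: about 3 N sideways at the tab moves it; it stays where it is left, without clicks or spring.
- axis (a point): Selector axis: centre of the top face of the aluminium turret disc (diameter 110 mm), 60 mm above the bench. A hub, 28 mm across, stands 10 mm above it; small round filter windows surround it.
- tab_mid (a point): Centre of the upright tab, a dark steel fin at the disc's rim, 71 mm from the axis: 34 mm long radially (54 to 88 mm from the axis), 10 mm thick, from 56 to 90 mm above the bench. Push on one of its flat sides (the half of its thickness on the counter-clockwise side is selector_c3, the other half selector_c4). A low arm, 9 mm wide, joins it to the disc.
- pointer (a point): Imaginary point on the tab's centre line prolonged outwards, 110 mm from the axis, 53 mm above the bench: where the tab points. Turns with the selector.
- plate_triangle: The target: dark flat equilateral triangle plate, 45 mm side, 3 mm thick, fixed on the viewer's top; origin at its centre, underside. Four plates (triangle, disc, square, cross) lie 110 mm from the selector axis at selector angles -90, -45, +45 and +90 degrees, in an order that varies.
- plate_disc: Dark round plate, diameter 38 mm, 3 mm thick, fixed. Origin at its centre, underside.
- plate_square: Dark square plate, 34 mm side, 3 mm thick, fixed. Origin at its centre, underside.
- plate_cross: Dark plus-shaped plate, 44 mm across, arms 11 mm wide, 3 mm thick, fixed. Origin at its centre, underside.
- lamp_top (a point): Centre of the top of the grey round lamp push button (diameter 30 mm, in a black housing; its top 72 mm above the bench) on the viewer's top near its +x, -y corner, 95 mm along +x and 120 mm along -y from the selector axis in the viewer's frame.
- lamp (a joint): Travel of the lamp button in m: 0 up, 0.006 fully down. Spring: about 5 N holds it fully down; it comes back up by itself.
- glass_piece: Loose piece of green glass, 50 x 70 x 6 mm, lying on the viewing stage. Leave alone. Origin at the centre of its underside.
- flux_jar: Loose closed jar, diameter 60 mm, 85 mm high, on the bench on the viewer's +y side. Leave alone. Origin at the centre of its underside.
- solder_spool: Loose solder spool, diameter 60 mm, 46 mm high, on the bench on the viewer's -y side. Leave alone. Origin at the centre of its underside.
- hammer: Loose small hammer, 220 mm long, lying on the bench beyond the jar. Leave alone.

How it is judged (in metres and radians):
On the way, in this order (a step that is already met when the one before it is completed fails the run):
1. the selector's tab points at the triangular plate (horizontal distance between pointer and plate_triangle below 0.01 m and value of joint lamp below 0.0015 m), for 0.3 s.
2. the lamp button is pressed right down with the selector still set (horizontal distance between pointer and plate_triangle below 0.01 m and value of joint lamp above 0.0048 m), for 0.05 s.
At the end, for the whole second after the job is handed in: The point 110 mm out along the tab is within 10 mm (about 5 degrees) of the triangular plate's centre, the selector is still, the lamp button has been pressed (4.8 of its 6 mm) and is up again, and the glass piece, jar, spool and hammer are within 15 mm of where they stood (horizontal distance between pointer and plate_triangle below 0.01 m and value of joint lamp below 0.001 m and velocity of joint selector between -0.02 and 0.02 rad/s and distance of each of glass_piece, flux_jar, solder_spool, hammer from where it was at the start of the episode below 0.015 m); the robot touches nothing.
It fails at once if the lamp button is pressed before the selector points at the triangular plate (value of joint lamp above 0.003 m and not (horizontal distance between pointer and plate_triangle below 0.01 m)).
It fails at once if the tab is pinched (pressed hard on both of its sides at once) (contact force between the fingers and selector_c3 above 2 N and contact force between the fingers and selector_c4 above 2 N).
It fails at once if the glass piece, jar, spool or hammer is pushed aside, lifted or carried (distance of any of glass_piece, flux_jar, solder_spool, hammer from where it was at the start of the episode above 0.015 m).
It also fails if it takes over 51 s, if anything falls off the work surface, if the arm or the gripper's body presses on something with over 40 N, if the wrist force passes 120 N, or if a joint passes its speed limit or range.

## Working session

There is one attempt and no reset: what is moved stays moved. The work goes in short steps, Python scripts to look and compute and a tool call to move; the robot and the scene stay as the last step left them, time stands still between calls to the robot, and variables do not carry over. Pictures are saved under pics/ and viewed, at most 10 in all, crops included, and the job is handed in when it is done.

Besides the shell and the picture viewer there is one more tool, called after "Request:" by a JSON object that holds its "op" and its "data", one argument or row to a line. arm_command: Moves the arm, as the interface text tells. Its arguments: {"type":"object","properties":{"series":{"type":"array"},"jaw":{"type":"number"}},"required":["series"]}

```bash
mkdir -p pics; python3 - <<'E'
from workcell import ctrl
import cv2,numpy as np
for n in ["top","scene"]:
    d=ctrl.get_image(n); cv2.imwrite(f"pics/{n}0.png",d["frame"])
    np.savez(f"{n}0.npz",**d)
    R=cv2.Rodrigues(np.array(d["rvec"],float))[0]; print(n,d["fx"],d["cx"],d["cy"],(-R.T@np.array(d["tvec"]).ravel()).round(1))
o=ctrl.get_obs();print(o["t"],o["ee_pos"],o["orientation"],o["ft_force"],o["width"])
E
```

```text
top 458.7546659942047 283.42056003254675 212.3750439807602 [ 338.3  112.1 1150.4]
scene 394.5317444332675 282.28701738158776 205.330391800047 [1320.1    5.1  697.9]
0.1 [ 181.45250185 -597.55472695  213.19936441] [-3.10619509e+00 -4.61160186e-01  3.22935521e-04] [0.15663603 0.37888714 0.24754669] 87.58718175272223
```

View pics/top0.png

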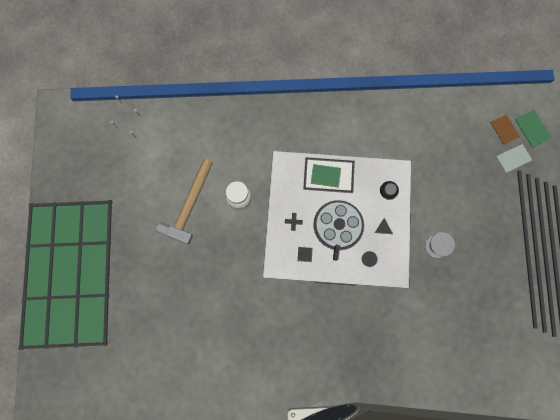

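The picture shows the viewer with its hub at about (339,224), the tab at (337,252), triangle at (384,226) (viewer -y side, +90°), disc at (369,259) and lamp at (390,189). The tab must turn counter-clockwise by about 90°.

```bash
cat >h.py <<'E'
import cv2,numpy as np
def ray(d,uv,z):
    R=cv2.Rodrigues(np.array(d["rvec"],float))[0]; t=np.array(d["tvec"],float).ravel()
    c=-R.T@t; v=R.T@np.array([(uv[0]-d["cx"])/d["fx"],(uv[1]-d["cy"])/d["fy"],1])
    return (c+v*(z-c[2])/v[2])[:2]
def dark(d,roi,th=80,amin=25):
    x0,y0,x1,y1=roi; g=cv2.cvtColor(d["frame"],6)[y0:y1,x0:x1]
    n,l,s,c=cv2.connectedComponentsWithStats((g<th).astype(np.uint8))
    return [(c[i]+[x0,y0],s[i,4],s[i,2:4]) for i in range(1,n) if s[i,4]>=amin]
E
python3 - <<'E'
from h import *
d=dict(np.load("top0.npz"))
for c,a,wh in dark(d,(268,155,408,283)): print(c.round(1),a,wh,ray(d,c,53).round(1))
g=cv2.cvtColor(d["frame"],6)
m=(g>180).astype(np.uint8)
cs=cv2.findContours(m,0,2)[0];k=max(cs,key=cv2.contourArea);r=cv2.minAreaRect(k)
b=cv2.boxPoints(r);print(b,[ray(d,p,50).round(0) for p in b])
big=cv2.resize(d["frame"][150:290,260:420],None,fx=4.5,fy=4.2,interpolation=2);big=cv2.resize(d["frame"][150:280,260:420],None,fx=4.5,fy=4.5,interpolation=2)
cv2.imwrite("pics/crop.png",big)
E
```

```text
[347.8 179.9] 64 [24 31] [645.2 -67.7]
[387.8 190.6] 151 [19 18] [ 613.6 -164.5]
[334.4 235. ] 276 [49 59] [508.4 -25. ]
[293.2 221. ] 111 [17 17] [547.3  72.8]
[338.8 223.5] 89 [11 10] [536.3 -37.8]
[383.4 227.5] 117 [16 14] [ 521.6 -145.5]
[304.3 253.7] 164 [14 14] [466.3  50.1]
[368.9 258.5] 166 [15 14] [ 448.1 -104. ]
[[262.85785 276.98984]
 [271.8883  150.56343]
 [416.93402 160.92383]
 [407.90356 287.35022]] [array([415., 152.]), array([731., 118.]), array([ 688., -246.]), array([ 376., -191.])]
```

View pics/crop.png

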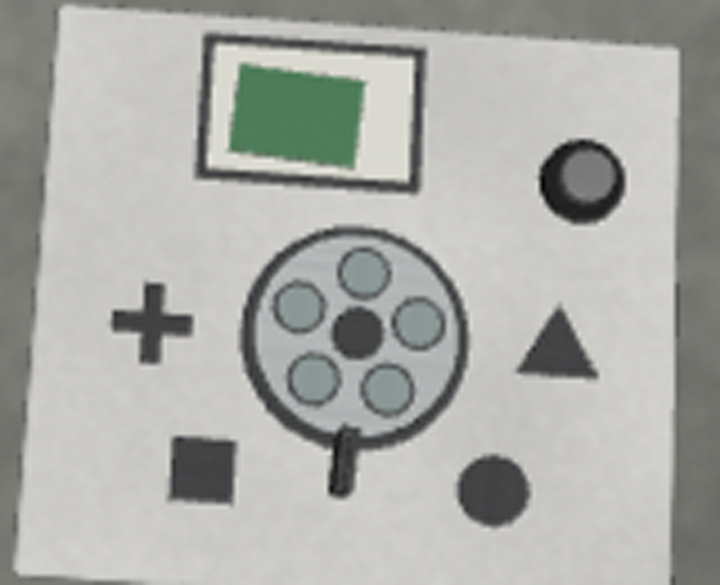

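The crop confirms it: cross and triangle centroids are symmetric about the hub, the tab sits near (343,462) in the crop, and the lamp top is at (590,177). The next script works out the selector angle and approach moves.

```bash
cat >>h.py <<'E'
AX=np.array([534.4,-36.4]); YAW=np.arctan2(-12.8,109.1)  # viewer yaw
from scipy.spatial.transform import Rotation as Ro
def totool(o,xyz,yaw):
    "shift in current tool axes (mm) to xyz, and turn to make tool x heading = yaw"
    R=Ro.from_rotvec(o["orientation"]).as_matrix()
    y=np.arctan2(R[1,0],R[0,0]); return (R.T@(np.array(xyz)-o["ee_pos"])).round(1), (y-yaw+np.pi)%(2*np.pi)-np.pi
def goal(sel,r,off,z):
    "TCP pose: tool y along ccw tangent, r radial, off behind tab centre line"
    a=YAW+np.pi+sel; e=np.array([np.cos(a),np.sin(a)]); t=np.array([-e[1],e[0]])
    return np.r_[AX+r*e-off*t,z], a+np.pi
E
python3 - <<'E'
from h import *
from workcell import ctrl
d=dict(np.load("top0.npz"));o=ctrl.get_obs()
w=ray(d,(336.2,252.7),82)-AX;s=np.arctan2(w[1],w[0])-YAW-np.pi;s=(s+np.pi)%(2*np.pi)-np.pi
print("yaw",YAW,"sel",s,np.hypot(*w)); p,y=goal(s,75,40,214); print(p,y,totool(o,p,y))
E
```

```text
yaw -0.11678964656142087 sel -0.06806206749720278 73.652401974399
[468.0297673   16.70359885 214.        ] 6.098333593120962 (array([ 4.527e+02, -5.045e+02, -1.000e-01]), np.float64(0.47962782026877093))
```

Request:
{"op": "arm_command", "data": {
  "series": [
    {"linear": [0.025, -0.028, 0], "turn": 0},
    {"linear": [0.025, -0.028, 0], "turn": 0},
    {"linear": [0.025, -0.028, 0], "turn": 0},
    {"linear": [0.025, -0.028, 0], "turn": 0},
    {"linear": [0.025, -0.028, 0], "turn": 0},
    {"linear": [0.025, -0.028, 0], "turn": 0},
    {"linear": [0.025, -0.028, 0], "turn": 0},
    {"linear": [0.025, -0.028, 0], "turn": 0},
    {"linear": [0.025, -0.028, 0], "turn": 0},
    {"linear": [0.025, -0.028, 0], "turn": 0}
  ],
  "jaw": -1
}}

```text
t: 1.1
ee_pos: [339.7, -255.9, 213.8]
orientation: [-3.107, -0.461, 0.0]
ft_force: [0.4, -0.3, -0.3]
width: 11.2
grasp_force: 0.0
```

Request:
{"op": "arm_command", "data": {
  "series": [
    {"linear": [0.025, -0.028, 0], "turn": 0},
    {"linear": [0.025, -0.028, 0], "turn": 0},
    {"linear": [0.025, -0.028, 0], "turn": 0},
    {"linear": [0.025, -0.028, 0], "turn": 0},
    {"linear": [0.025, -0.028, 0], "turn": 0},
    {"linear": [0.025, -0.028, 0], "turn": 0},
    {"linear": [0.025, -0.028, 0], "turn": 0},
    {"linear": [0.025, -0.028, 0], "turn": 0},
    {"linear": [0, 0, 0], "turn": 0},
    {"linear": [0, 0, 0], "turn": 0}
  ]
}}

```text
t: 2.1
ee_pos: [465.4, 15.5, 213.5]
orientation: [3.107, 0.465, -0.002]
ft_force: [0.4, -0.6, -0.3]
width: 0.2
grasp_force: 0.0
```

Request:
{"op": "arm_command", "data": {
  "series": [
    {"linear": [0, 0, 0], "turn": 0.12},
    {"linear": [0, 0, 0], "turn": 0.12},
    {"linear": [0, 0, 0], "turn": 0.12},
    {"linear": [0, 0, 0], "turn": 0.12},
    {"linear": [0, 0, 0], "turn": 0},
    {"linear": [0, 0, 0], "turn": 0}
  ]
}}

```text
t: 2.7
ee_pos: [465.3, 14.1, 213.8]
orientation: [3.128, -0.288, -0.001]
ft_force: [-0.2, 0.6, 0.7]
width: 0.6
grasp_force: 0.0
```

```bash
python3 - <<'E'
from h import *
from workcell import ctrl
o=ctrl.get_obs();print(o["t"],o["ee_pos"],o["width"],o["ft_force"])
p,y=goal(-.068,75,40,86);print(totool(o,p,y))
d=ctrl.get_image("wrist");np.savez("wr1.npz",**d);cv2.imwrite("pics/wr1.png",d["frame"])
E
```

```text
2.7 [465.26985665  14.09882239 213.78234385] 0.5879912446142508 [-0.1710569   0.60294832  0.66917541]
(array([  2.3,  -3.1, 127.8]), np.float64(0.0014440133118940324))
```

View pics/wr1.png

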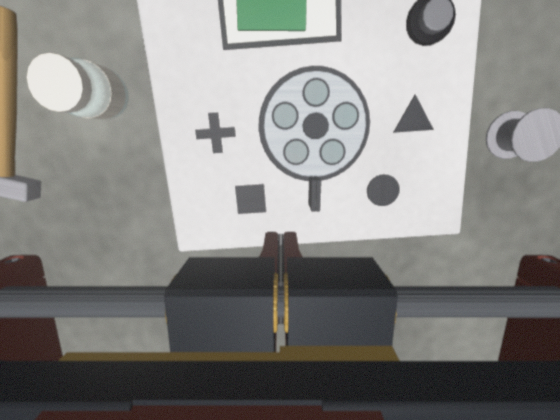

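The wrist view shows the hub at (316,125), triangle (413,117), cross (215,132), tab top around (315,190), and the closed fingertips at about (281,240), left of the tab. I'll cross-check these positions.

```bash
python3 - <<'E'
from h import *
d=dict(np.load("wr1.npz"))
for c,a,wh in dark(d,(180,90,450,235),80,150): print(c.round(1),a,wh,ray(d,c,53).round(1))
print(ray(d,(316,125),70).round(1))
for uv in [(315,180),(315,205)]: 
  w=ray(d,uv,88); s=(np.arctan2(*(w-AX)[::-1])-YAW)%6.2832-np.pi; print(w.round(1),s)
E
```

```text
[531.5 -35.9]
[477.6 -24.3] -0.0922496821191201
[451.2 -20.3] -0.07485265386355033
```

Both views agree to within about 3 mm. Now I'll descend beside the tab and sweep.

Request:
{"op": "arm_command", "data": {
  "series": [
    {"linear": [0.002, -0.003, 0.02], "turn": 0},
    {"linear": [0, 0, 0.02], "turn": 0},
    {"linear": [0, 0, 0.02], "turn": 0},
    {"linear": [0, 0, 0.02], "turn": 0},
    {"linear": [0, 0, 0.02], "turn": 0},
    {"linear": [0, 0, 0.016], "turn": 0},
    {"linear": [0, 0, 0.01], "turn": 0},
    {"linear": [0, 0, 0], "turn": 0},
    {"linear": [0, 0, 0], "turn": 0}
  ]
}}

```text
t: 3.65
ee_pos: [468.5, 17.5, 88.2]
orientation: [-3.128, 0.29, -0.0]
ft_force: [0.0, -0.8, 1.2]
width: 0.4
grasp_force: 0.0
```

Request:
{"op": "arm_command", "data": {
  "series": [
    {"linear": [0, 0.005, 0], "turn": 0},
    {"linear": [0, 0.005, 0], "turn": 0},
    {"linear": [0, 0.004, 0], "turn": 0},
    {"linear": [0, 0.003, 0], "turn": 0},
    {"linear": [0, 0.003, 0], "turn": 0},
    {"linear": [0, 0.0015, 0], "turn": 0},
    {"linear": [0, 0, 0], "turn": 0},
    {"linear": [0, 0, 0], "turn": 0}
  ]
}}

```text
t: 4.45
ee_pos: [464.3, -3.5, 87.9]
orientation: [-3.128, 0.291, 0.0]
ft_force: [0.2, -0.3, 0.1]
width: 0.3
grasp_force: 0.0
```

Request:
{"op": "arm_command", "data": {
  "series": [
    {"linear": [-0.0015, 0.0076, 0], "turn": -0.1},
    {"linear": [-0.0015, 0.0076, 0], "turn": -0.1},
    {"linear": [-0.0015, 0.0076, 0], "turn": -0.1},
    {"linear": [-0.0015, 0.0076, 0], "turn": -0.1},
    {"linear": [-0.0015, 0.0076, 0], "turn": -0.1},
    {"linear": [0, 0, 0], "turn": 0},
    {"linear": [0, 0, 0], "turn": 0}
  ]
}}

```text
t: 5.15
ee_pos: [457.5, -41.2, 87.9]
orientation: [-3.103, -0.488, -0.0]
ft_force: [-0.1, 0.8, 0.6]
width: 0.6
grasp_force: 0.0
```

```bash
python3 - <<'E'
from h import *
from workcell import ctrl
o=ctrl.get_obs();p,y=goal(-.068+.5,75,18.5,86);print(o["ee_pos"],totool(o,p,y),o["qpos"].__repr__())
E
```

```text
[457.50876595 -41.15120466  87.86996903] (array([-0.4,  0.8,  1.9]), np.float64(-0.003394446983354449)) array([-1.15679741e-01,  3.92717669e-01,  2.07109527e+00,  1.52064869e-04,
        6.77754064e-01,  1.14318222e+00])
```

Tracking is accurate, so I'll continue the sweep by 1.0 rad.

Request:
{"op": "arm_command", "data": {
  "series": [
    {"linear": [-0.0015, 0.0076, 0], "turn": -0.1},
    {"linear": [-0.0015, 0.0076, 0], "turn": -0.1},
    {"linear": [-0.0015, 0.0076, 0], "turn": -0.1},
    {"linear": [-0.0015, 0.0076, 0], "turn": -0.1},
    {"linear": [-0.0015, 0.0076, 0], "turn": -0.1},
    {"linear": [-0.0015, 0.0076, 0], "turn": -0.1},
    {"linear": [-0.0015, 0.0076, 0], "turn": -0.1},
    {"linear": [-0.0015, 0.0076, 0], "turn": -0.1},
    {"linear": [-0.0015, 0.0076, 0], "turn": -0.1},
    {"linear": [-0.0015, 0.0076, 0], "turn": -0.1}
  ]
}}

```text
t: 6.15
ee_pos: [497.7, -103.6, 87.8]
orientation: [-2.485, -1.922, 0.0]
ft_force: [-0.4, -0.3, -0.5]
width: 0.9
grasp_force: 0.0
```

Request:
{"op": "arm_command", "data": {
  "series": [
    {"linear": [0, 0, 0], "turn": 0},
    {"linear": [0, 0, 0], "turn": 0}
  ]
}}

```text
t: 6.35
ee_pos: [497.3, -103.4, 87.7]
orientation: [-2.49, -1.915, 0.0]
ft_force: [0.2, -0.3, -0.5]
width: 0.5
grasp_force: 0.0
```

```bash
python3 - <<'E'
from h import *
from workcell import ctrl
o=ctrl.get_obs();p,y=goal(-.068+1.5,75,18.5,86);print(o["ee_pos"],totool(o,p,y),o["ft_force"])
d=ctrl.get_image("scene");np.savez("s1.npz",**d)
e=ctrl.get_image("top");np.savez("t1.npz",**e)
a=cv2.resize(d["frame"][100:300,200:400],(400,400),interpolation=2);b=cv2.resize(e["frame"][150:290,280:420],(400,400),interpolation=2)
cv2.imwrite("pics/p1.png",np.hstack([a,b]))
E
```

```text
[ 497.29977247 -103.41885538   87.72338902] (array([-0.8,  0.5,  1.7]), np.float64(-0.004029950363198864)) [ 0.24200377 -0.27356858 -0.50967054]
```

View pics/p1.png

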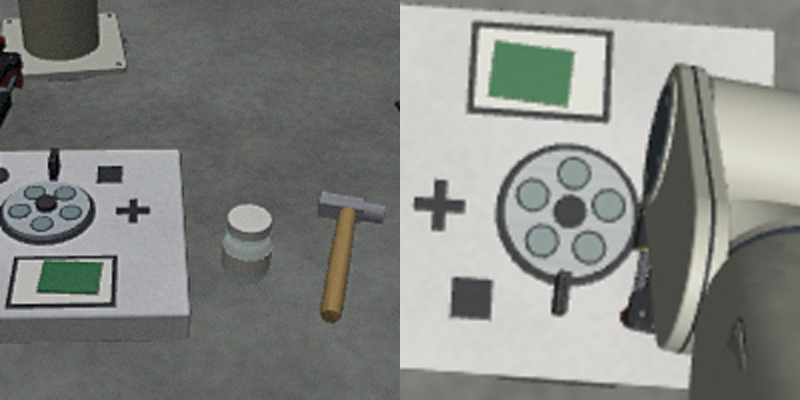

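The tab at crop (560,292) has not moved and still points near 0, even though the gripper swept past it. I'll look from the scene and wrist cameras to find where the fingertips really are.

```bash
python3 - <<'E'
from h import *
from workcell import ctrl
d=dict(np.load("s1.npz"));e=ctrl.get_image("wrist");np.savez("w2.npz",**e)
cv2.imwrite("pics/p2.png",np.hstack([cv2.resize(d["frame"][60:270,90:310],(420,400),interpolation=2),cv2.resize(e["frame"][:,80:480],(380,400))]))
R=cv2.Rodrigues(np.array(d["rvec"],float))[0];o=ctrl.get_obs();
for P in [o["ee_pos"],o["ee_pos"]-[0,0,19],[464.6,-23.4,90]]:
  q=cv2.projectPoints(np.array([P]),R,np.array(d["tvec"],float),np.array([[d["fx"],0,d["cx"]],[0,d["fy"],d["cy"]],[0,0,1]],float),None)[0].ravel();print(q,(q-[90,60])*[420/220,400/210])
E
```

```text
[194.68763592 188.03461531] [199.85821403 243.87545773]
[195.71836245 193.90290416] [201.82596467 255.05315078]
[225.85367809 177.42833946] [259.35702181 223.67302755]
```

View pics/p2.png

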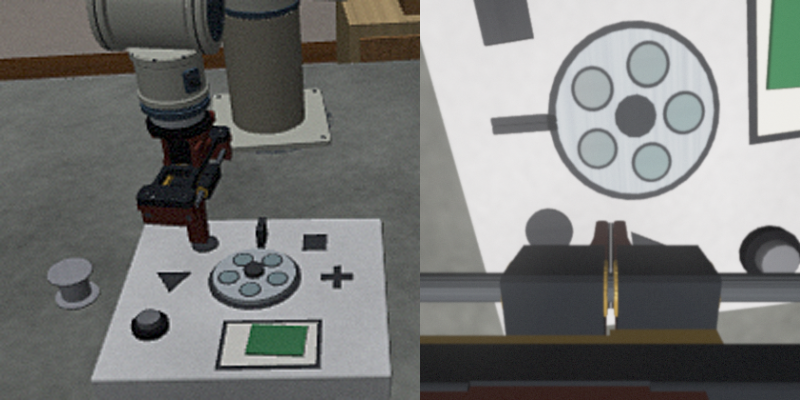

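The fingertip in the scene sits at about (200,242), which is the TCP's height rather than 19 mm below it. The closed tips therefore cleared the tab top. I'll go back over the tab and redo the sweep lower.

Request:
{"op": "arm_command", "data": {
  "series": [
    {"linear": [0, 0, -0.02], "turn": 0},
    {"linear": [0, 0, -0.01], "turn": 0},
    {"linear": [0.0033, -0.0103, 0], "turn": 0.14},
    {"linear": [0.0033, -0.0103, 0], "turn": 0.14},
    {"linear": [0.0033, -0.0103, 0], "turn": 0.14},
    {"linear": [0.0033, -0.0103, 0], "turn": 0.14},
    {"linear": [0.0033, -0.0103, 0], "turn": 0.14},
    {"linear": [0.0033, -0.0103, 0], "turn": 0.14},
    {"linear": [0.0033, -0.0103, 0], "turn": 0.14},
    {"linear": [0.0033, -0.0103, 0], "turn": 0.14}
  ]
}}

```text
t: 7.5
ee_pos: [456.8, -31.9, 118.1]
orientation: [3.128, 0.295, 0.001]
ft_force: [0.2, 0.6, -0.6]
width: 0.2
grasp_force: 0.0
```

Request:
{"op": "arm_command", "data": {
  "series": [
    {"linear": [0.0033, -0.0103, 0], "turn": 0.14},
    {"linear": [0.0033, -0.0103, 0], "turn": 0.14},
    {"linear": [0.0022, -0.0074, 0], "turn": 0.1},
    {"linear": [0, -0.015, 0], "turn": 0},
    {"linear": [0, -0.006, 0], "turn": 0},
    {"linear": [0, 0, 0], "turn": 0},
    {"linear": [0, 0, 0], "turn": 0}
  ]
}}

```text
t: 8.2
ee_pos: [467.6, 16.6, 117.9]
orientation: [3.128, -0.29, 0.0]
ft_force: [-0.0, 0.2, 0.8]
width: 0.6
grasp_force: 0.0
```

```bash
python3 - <<'E'
from h import *
from workcell import ctrl
o=ctrl.get_obs();p,y=goal(-.075,75,40,72);print(o["ee_pos"],totool(o,p,y),o["ft_force"])
E
```

```text
[467.62495728  16.56890955 117.92091802] (array([ 0.7, -0.7, 45.9]), np.float64(0.006972901443833557)) [-0.00207878  0.17301694  0.80733992]
```

Request:
{"op": "arm_command", "data": {
  "series": [
    {"linear": [0, 0, 0.015], "turn": 0},
    {"linear": [0, 0, 0.013], "turn": 0},
    {"linear": [0, 0, 0.008], "turn": 0},
    {"linear": [0, 0, 0.005], "turn": 0},
    {"linear": [0, 0, 0.004], "turn": 0},
    {"linear": [0, 0, 0], "turn": 0},
    {"linear": [0, 0, 0], "turn": 0}
  ]
}}

```text
t: 8.9
ee_pos: [468.0, 16.6, 73.1]
orientation: [-3.128, 0.291, -0.001]
ft_force: [-0.4, 0.1, -0.1]
width: 0.4
grasp_force: 0.0
```

```bash
python3 - <<'E'
from h import *
from workcell import ctrl
d=ctrl.get_image("scene");np.savez("s3.npz",**d);o=ctrl.get_obs();print(o["ee_pos"],o["ft_force"])
R=cv2.Rodrigues(np.array(d["rvec"],float))[0]
for P in [o["ee_pos"],o["ee_pos"]-[0,0,19]]:
  q=cv2.projectPoints(np.array([P]),R,np.array(d["tvec"],float),np.array([[d["fx"],0,d["cx"]],[0,d["fy"],d["cy"]],[0,0,1]],float),None)[0].ravel();print((q-[180,130])*5)
cv2.imwrite("pics/p3.png",cv2.resize(d["frame"][130:230,180:300],(600,500),interpolation=2))
E
```

```text
[468.06464644  16.66600783  73.18647315] [-0.41626845 -0.02611061  0.1742833 ]
[308.05033194 260.65745798]
[310.29896072 289.11015869]
```

View pics/p3.png

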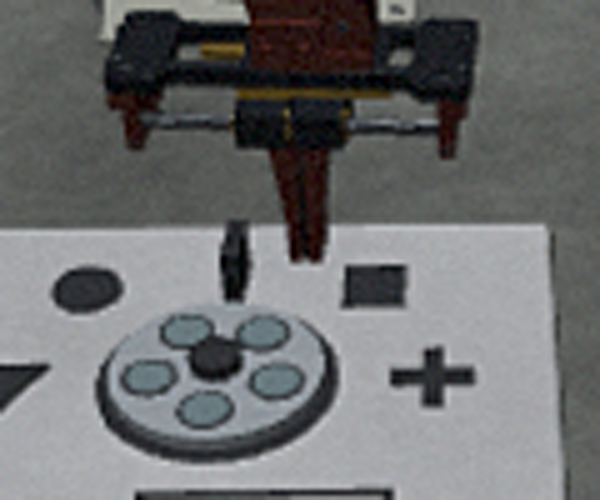

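The scene shows the fingertip bottom at (307,262), level with the TCP projection (308,261). The tips end near z=73 and the tab, at (235,260), is beside them. I'll lower 6 mm more and repeat the sweep.

Request:
{"op": "arm_command", "data": {
  "series": [
    {"linear": [0, 0, 0.003], "turn": 0},
    {"linear": [0, 0, 0.003], "turn": 0},
    {"linear": [0, 0, 0], "turn": 0},
    {"linear": [0, 0.006, 0], "turn": 0},
    {"linear": [0, 0.006, 0], "turn": 0},
    {"linear": [0, 0.005, 0], "turn": 0},
    {"linear": [0, 0.004, 0], "turn": 0},
    {"linear": [0, 0, 0], "turn": 0}
  ]
}}

```text
t: 9.75
ee_pos: [463.8, -4.6, 66.9]
orientation: [3.128, -0.292, -0.0]
ft_force: [-1.6, 0.6, 0.4]
width: 0.7
grasp_force: 0.0
```

Request:
{"op": "arm_command", "data": {
  "series": [
    {"linear": [-0.0015, 0.0076, 0], "turn": -0.1},
    {"linear": [-0.0015, 0.0076, 0], "turn": -0.1},
    {"linear": [-0.0015, 0.0076, 0], "turn": -0.1},
    {"linear": [-0.0015, 0.0076, 0], "turn": -0.1},
    {"linear": [-0.0015, 0.0076, 0], "turn": -0.1}
  ]
}}

```text
t: 10.25
ee_pos: [457.5, -41.5, 67.0]
orientation: [-3.101, -0.498, -0.002]
ft_force: [2.3, 5.2, -0.7]
width: 0.5
grasp_force: 1.7
```

```bash
cat >>h.py <<'E'
def seltab(d):
    "selector angle from the scene/top view: centroid of darkest blob in ring 58..88mm about axis at z=88"
    pass
E
python3 - <<'E'
from h import *
from workcell import ctrl
o=ctrl.get_obs();p,y=goal(-.075+.5,75,18.5,67);print(o["ee_pos"],totool(o,p,y),o["ft_force"])
d=ctrl.get_image("scene");np.savez("s4.npz",**d)
cv2.imwrite("pics/p4.png",cv2.resize(d["frame"][130:230,180:300],(600,500),interpolation=2))
E
```

```text
[457.537209   -41.53871601  67.0213422 ] (array([-0.2, -0.1,  0. ]), np.float64(0.010288416349808038)) [ 2.3094741   5.17019094 -0.66316011]
```

View pics/p4.png

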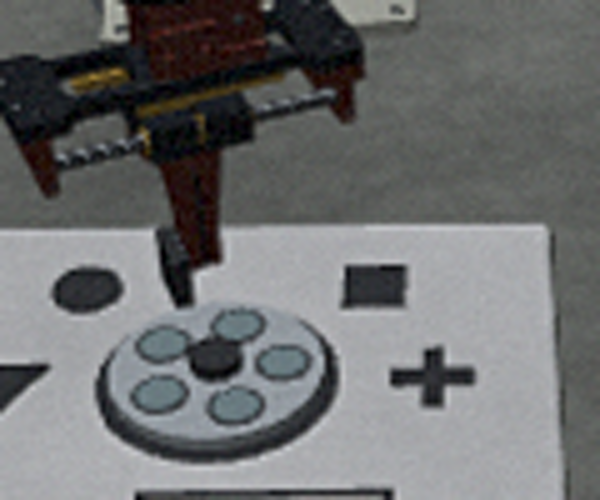

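The tab, at (175,265), now turns with the finger under about 5.6 N. I'll continue the sweep.

Request:
{"op": "arm_command", "data": {
  "series": [
    {"linear": [-0.0015, 0.0076, 0], "turn": -0.1},
    {"linear": [-0.0015, 0.0076, 0], "turn": -0.1},
    {"linear": [-0.0015, 0.0076, 0], "turn": -0.1},
    {"linear": [-0.0015, 0.0076, 0], "turn": -0.1},
    {"linear": [-0.0015, 0.0076, 0], "turn": -0.1},
    {"linear": [-0.0015, 0.0076, 0], "turn": -0.1},
    {"linear": [-0.0015, 0.0076, 0], "turn": -0.1},
    {"linear": [-0.0015, 0.0076, 0], "turn": -0.1},
    {"linear": [-0.0015, 0.0076, 0], "turn": -0.1},
    {"linear": [-0.0015, 0.0076, 0], "turn": -0.1}
  ]
}}

```text
t: 11.3
ee_pos: [496.0, -103.7, 66.6]
orientation: [-2.483, -1.92, 0.002]
ft_force: [-1.9, 3.0, 1.5]
width: 0.4
grasp_force: 1.7
```

Request:
{"op": "arm_command", "data": {
  "series": [
    {"linear": [0, 0, 0], "turn": 0}
  ]
}}

```text
t: 11.4
ee_pos: [497.3, -104.3, 66.7]
orientation: [-2.488, -1.918, 0.0]
ft_force: [0.4, 0.0, 0.3]
width: 0.4
grasp_force: 0.0
```

```bash
python3 - <<'E'
from h import *
from workcell import ctrl
o=ctrl.get_obs();p,y=goal(-.075+1.5,75,18.5,67);print(o["ee_pos"],totool(o,p,y),o["ft_force"])
d=ctrl.get_image("scene");np.savez("s5.npz",**d);e=ctrl.get_image("wrist");np.savez("w5.npz",**e)
a=cv2.resize(d["frame"][130:230,130:250],(400,333),interpolation=2);b=cv2.resize(e["frame"][:,80:480],(400,420))[:333]
cv2.imwrite("pics/p5.png",np.hstack([a,b]))
E
```

```text
[ 497.25953872 -104.25235807   66.68553748] (array([ 0.2, -0.2, -0.3]), np.float64(0.005569560334631518)) [0.39060602 0.02485132 0.26829269]
```

View pics/p5.png

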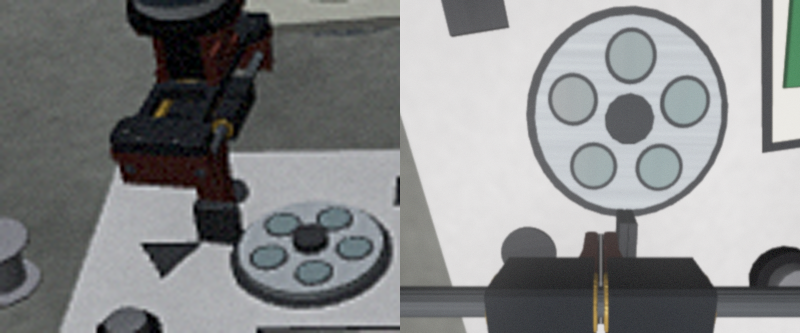

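The tab now lies against the finger, with the wrist view putting it at (627,230) and the hub at (630,118), short of the triangle line. One filter window lies exactly opposite the tab, so the five windows give the selector angle precisely.

```bash
cat >>h.py <<'E'
def wins(d,roi,amin,amax):
    "selector angle from the five greenish filter windows (z=60), 72 deg symmetry"
    x0,y0,x1,y1=roi; f=d["frame"][y0:y1,x0:x1]; h=cv2.cvtColor(f,cv2.COLOR_BGR2HSV)
    m=((h[...,0]>65)&(h[...,0]<100)&(h[...,1]>12)&(h[...,2]>100)&(h[...,2]<185)).astype(np.uint8)
    m=cv2.morphologyEx(m,cv2.MORPH_OPEN,np.ones((3,3)))
    n,l,s,c=cv2.connectedComponentsWithStats(m)
    P=np.array([ray(d,c[i]+[x0,y0],60) for i in range(1,n) if amin<s[i,4]<amax])
    ce=P.mean(0); a=np.arctan2(*(P-ce).T[::-1]); z=np.exp(5j*(a-YAW)).mean()
    return len(P),ce.round(1),np.hypot(*(P-ce).T).round(1),np.angle(z)/5,abs(z)  # selector angle mod 72 deg
E
python3 - <<'E'
from h import *
for n,roi,a,b in [("top0",(305,190,370,260),30,200),("w5",(190,0,420,240),800,4000),("wr1",(255,60,375,185),200,1500),("s5",(190,180,260,230),15,200)]:
    try: r=wins(dict(np.load(n+".npz")),roi,a,b);print(n,r,[round(r[3]+k*2*np.pi/5,3) for k in (0,1)])
    except Exception as e: print(n,e)
E
```

```text
top0 (5, array([534.2, -36.7]), array([34.1, 34. , 34.1, 33.7, 34.1]), np.float64(-0.06956106255289815), np.float64(0.9992597647051057)) [np.float64(-0.07), np.float64(1.187)]
w5 (4, array([538.6, -40.2]), array([37.7, 27.6, 37.6, 27.5]), np.float64(0.15321459099717466), np.float64(0.5395876964375825)) [np.float64(0.153), np.float64(1.41)]
wr1 (5, array([531.7, -36. ]), array([33.2, 34.1, 33.6, 31.3, 34.1]), np.float64(-0.07122020098621684), np.float64(0.9968853852694084)) [np.float64(-0.071), np.float64(1.185)]
s5 (1, array([506. , -59.4]), array([0.]), np.float64(0.11678964656142085), np.float64(1.0)) [np.float64(0.117), np.float64(1.373)]
```

Request:
{"op": "arm_command", "data": {
  "series": [
    {"linear": [-0.0012, 0.0057, 0], "turn": -0.075},
    {"linear": [-0.0012, 0.0057, 0], "turn": -0.075},
    {"linear": [0, 0, 0], "turn": 0},
    {"linear": [0, 0, 0], "turn": 0},
    {"linear": [0, -0.01, 0], "turn": 0},
    {"linear": [0, -0.02, 0], "turn": 0},
    {"linear": [0, -0.01, -0.02], "turn": 0},
    {"linear": [0, 0, -0.03], "turn": 0},
    {"linear": [0, 0, 0], "turn": 0},
    {"linear": [0, 0, 0], "turn": 0}
  ]
}}

```text
t: 12.5
ee_pos: [468.0, -104.9, 117.3]
orientation: [2.336, 2.098, 0.002]
ft_force: [-0.6, 0.1, -0.5]
width: 0.2
grasp_force: 0.0
```

```bash
python3 - <<'E'
from h import *
from workcell import ctrl
o=ctrl.get_obs();print(o["ee_pos"],o["ft_force"])
for n,roi,a,b in [("top",(305,190,370,260),30,200),("wrist",(150,0,420,240),300,4000)]:
    d=ctrl.get_image(n);np.savez(n+"6.npz",**d)
    r=wins(d,roi,a,b);print(n,r,r[3]+2*np.pi/5)
    cv2.imwrite(f"pics/{n}6.png",d["frame"])
E
```

```text
[ 467.96415727 -104.90421233  117.32435533] [-0.62311781  0.08474891 -0.46849504]
top (5, array([534.4, -36.6]), array([33.6, 34.2, 34.2, 33.8, 34. ]), np.float64(0.299211644502834), np.float64(0.9999727026063236)) 1.5558487059387511
wrist (3, array([549.8, -32. ]), array([33.4, 15.4, 33.4]), np.float64(-0.32909855859121734), np.float64(0.27963079740120594)) 0.9275385028446999
```

View pics/wrist6.png

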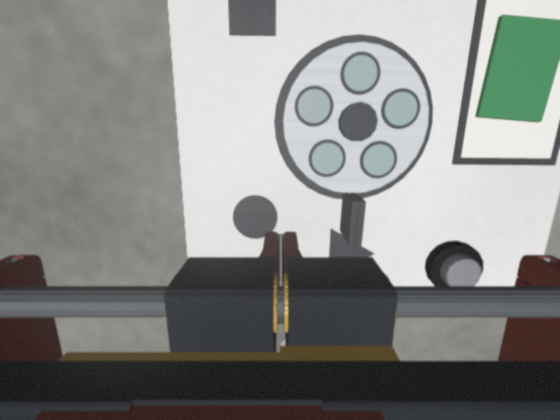

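The selector reads 1.556 rad (target 1.571, about 1.6 mm off), and the wrist view shows the tab at (352,220) over the triangle at (350,245). Next is the lamp.

```bash
python3 - <<'E'
from h import *
from workcell import ctrl
o=ctrl.get_obs();c,s=np.cos(YAW),np.sin(YAW);L=AX+np.array([[c,-s],[s,c]])@[95,-120];print(L)
print(ray(dict(np.load("top0.npz")),(391.1,189.3),72), ray(dict(np.load("wrist6.npz")),(461,271),72))
R=Ro.from_rotvec(o["orientation"]).as_matrix();print(totool(o,np.r_[L,150],np.arctan2(R[1,0],R[0,0])))
E
```

```text
[ 614.76992506 -166.65235179]
[ 611.73676551 -168.10569411] [ 608.40665124 -161.33987314]
(array([-45.9, 153.2, -33.9]), np.float64(0.0))
```

Request:
{"op": "arm_command", "data": {
  "series": [
    {"linear": [0, 0, -0.02], "turn": 0},
    {"linear": [0, 0, -0.014], "turn": 0},
    {"linear": [-0.009, 0.03, 0], "turn": 0},
    {"linear": [-0.009, 0.03, 0], "turn": 0},
    {"linear": [-0.009, 0.03, 0], "turn": 0},
    {"linear": [-0.009, 0.03, 0], "turn": 0},
    {"linear": [-0.01, 0.032, 0], "turn": 0},
    {"linear": [0, 0, 0], "turn": 0},
    {"linear": [0, 0, 0], "turn": 0}
  ]
}}

```text
t: 13.5
ee_pos: [613.3, -166.4, 148.9]
orientation: [-2.334, -2.098, 0.003]
ft_force: [-0.0, 0.2, -0.2]
width: -0.1
grasp_force: 0.0
```

Request:
{"op": "arm_command", "data": {
  "series": [
    {"linear": [0, 0, 0.02], "turn": 0},
    {"linear": [0, 0, 0.02], "turn": 0},
    {"linear": [0, 0, 0.015], "turn": 0},
    {"linear": [0, 0, 0.007], "turn": 0},
    {"linear": [0, 0, 0], "turn": 0},
    {"linear": [0, 0, 0], "turn": 0}
  ]
}}

```text
t: 14.1
ee_pos: [614.4, -166.6, 89.3]
orientation: [2.336, 2.1, 0.0]
ft_force: [0.7, -0.9, 0.7]
width: 0.2
grasp_force: 0.0
```

Request:
{"op": "arm_command", "data": {
  "series": [
    {"linear": [0, 0, 0.004], "turn": 0},
    {"linear": [0, 0, 0.004], "turn": 0},
    {"linear": [0, 0, 0.003], "turn": 0},
    {"linear": [0, 0, 0], "turn": 0}
  ]
}}

```text
t: 14.5
ee_pos: [614.0, -166.6, 77.5]
orientation: [-2.336, -2.1, 0.001]
ft_force: [-0.4, 0.2, -0.4]
width: 0.3
grasp_force: 0.0
```

Request:
{"op": "arm_command", "data": {
  "series": [
    {"linear": [0, 0, 0.003], "turn": 0},
    {"linear": [0, 0, 0.003], "turn": 0},
    {"linear": [0, 0, 0], "turn": 0}
  ]
}}

```text
t: 14.8
ee_pos: [613.9, -166.6, 71.4]
orientation: [-2.336, -2.1, 0.001]
ft_force: [-0.6, -0.5, -0.4]
width: 0.6
grasp_force: 0.0
```

Request:
{"op": "arm_command", "data": {
  "series": [
    {"linear": [0, 0, 0.002], "turn": 0},
    {"linear": [0, 0, 0.002], "turn": 0},
    {"linear": [0, 0, 0], "turn": 0}
  ]
}}

```text
t: 15.1
ee_pos: [614.1, -166.6, 67.6]
orientation: [-2.336, -2.1, 0.0]
ft_force: [0.6, -0.2, -1.0]
width: 0.2
grasp_force: 0.0
```

Request:
{"op": "arm_command", "data": {
  "series": [
    {"linear": [0, 0, 0.002], "turn": 0},
    {"linear": [0, 0, 0], "turn": 0}
  ]
}}

```text
t: 15.3
ee_pos: [614.1, -166.6, 65.7]
orientation: [-2.336, -2.1, 0.0]
ft_force: [-1.0, 0.1, -1.2]
width: 0.4
grasp_force: 0.0
```

Request:
{"op": "arm_command", "data": {
  "series": [
    {"linear": [0, 0, 0.002], "turn": 0},
    {"linear": [0, 0, 0], "turn": 0}
  ]
}}

```text
t: 15.5
ee_pos: [614.3, -166.7, 63.7]
orientation: [2.336, 2.101, 0.0]
ft_force: [-0.2, 0.5, 0.7]
width: 0.6
grasp_force: 0.0
```

Request:
{"op": "arm_command", "data": {
  "series": [
    {"linear": [0, 0, 0.002], "turn": 0},
    {"linear": [0, 0, 0], "turn": 0}
  ]
}}

```text
t: 15.7
ee_pos: [614.3, -166.7, 61.9]
orientation: [2.336, 2.101, 0.0]
ft_force: [-0.9, -0.2, 2.8]
width: 0.4
grasp_force: 1.1
```

```bash
python3 - <<'E'
from h import *
from workcell import ctrl
o=ctrl.get_obs();print(o["ee_pos"],o["ft_force"],o["moment"])
d=ctrl.get_image("scene");np.savez("s7.npz",**d)
cv2.imwrite("pics/p7.png",cv2.resize(d["frame"][150:250,120:240],(600,500),interpolation=2))
E
```

```text
[ 614.34938164 -166.67052937   61.90446984] [-0.87598884 -0.16373597  2.80578437] [-0.00077107  0.02279453  0.01475433]
```

View pics/p7.png

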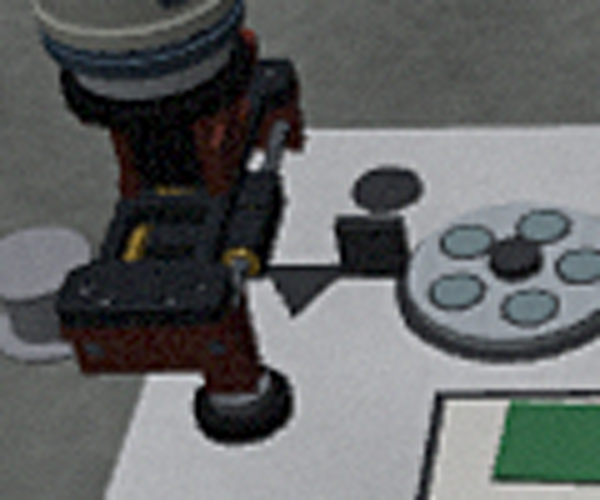

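The finger stands on the button at (240,395) with 2.8 N, and the tab is still at the triangle. I'll press on until the force clearly exceeds 5 N.

Request:
{"op": "arm_command", "data": {
  "series": [
    {"linear": [0, 0, 0.002], "turn": 0},
    {"linear": [0, 0, 0.002], "turn": 0},
    {"linear": [0, 0, 0], "turn": 0}
  ]
}}

```text
t: 16.05
ee_pos: [614.4, -166.7, 57.9]
orientation: [2.336, 2.1, 0.0]
ft_force: [-1.0, 0.0, 4.7]
width: 0.1
grasp_force: 2.3
```

Request:
{"op": "arm_command", "data": {
  "series": [
    {"linear": [0, 0, 0.001], "turn": 0},
    {"linear": [0, 0, 0.001], "turn": 0},
    {"linear": [0, 0, 0], "turn": 0}
  ]
}}

```text
t: 16.35
ee_pos: [614.5, -166.7, 57.4]
orientation: [2.336, 2.1, 0.0]
ft_force: [-5.4, 1.1, 15.3]
width: -0.1
grasp_force: 7.6
```

Force jumped to 15 N with the height stalled, so the button is fully down. Now I'll lift off.

Request:
{"op": "arm_command", "data": {
  "series": [
    {"linear": [0, 0, 0], "turn": 0},
    {"linear": [0, 0, -0.005], "turn": 0},
    {"linear": [0, 0, -0.01], "turn": 0},
    {"linear": [0, 0, -0.02], "turn": 0},
    {"linear": [0, 0, -0.03], "turn": 0},
    {"linear": [0, 0, -0.04], "turn": 0},
    {"linear": [0, 0, 0], "turn": 0},
    {"linear": [0, 0, 0], "turn": 0},
    {"linear": [0, 0, 0], "turn": 0}
  ]
}}

```text
t: 17.25
ee_pos: [613.3, -166.4, 159.7]
orientation: [-2.335, -2.099, 0.002]
ft_force: [-0.6, 0.7, -0.6]
width: 0.8
grasp_force: 0.0
```

```bash
python3 - <<'E'
from h import *
from workcell import ctrl
o=ctrl.get_obs();print(o["t"],o["ee_pos"],o["ft_force"],np.abs(o["qvel"]).max())
d=ctrl.get_image("top");r=wins(d,(305,190,370,260),30,200);print(r,r[3]+2*np.pi/5)
if r[0]==5 and abs(r[3]+2*np.pi/5-np.pi/2)<.06: print(ctrl.close_job())
E
```

```text
17.25 [ 613.29363873 -166.3799184   159.73124899] [-0.64057419  0.71021268 -0.59661703] 0.013314752813837871
(5, array([534.4, -36.5]), array([33.8, 34. , 34.1, 33.9, 34. ]), np.float64(0.29673964482649084), np.float64(0.9998963941040453)) 1.5533767062624082
the job is handed in; nothing more can be done
None
```

I pushed the selector tab to within about 2 mm of the triangle's centre by camera, pressed the lamp button right down (15 N) and released it, and handed the job in at about 17 s; the first sweep passed over the tab without moving it, so I repeated it lower, and no verdict was returned.

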